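# Press the matching spacing block flush into the forme tray

## Robot

A 6-joint arm with a two-finger parallel gripper is mounted at the origin on a cart in front of the work surface, level with it; the furniture and walls round the work are solid. World frame = base frame: x ahead of the robot, y to its left, z up, the work surface at z = 0. Lengths are in mm, angles in rad, forces in N, time in s.
With the tool pointing down it reaches from about 225 to 725 mm from the base axis. Payload 3.1 kg.
Tool frame: the origin (TCP) lies at the centre of the arm's flange, where the gripper is bolted on; the fingertips stand 173 mm ahead of it and the grasp point (between the pads) lies 155 mm ahead of it; z points along the fingers, y is the line along which they close (so a half turn about z gives the same grasp; the last joint's range is limited). The gripper opens to 85 mm and grips with 20 to 120 N. Pads are 22 mm wide; open, the fingers measure 114 mm over their backs; the gripper's body (76 mm by 85 mm) begins 54 mm behind the grasp point. The pads swing forward as they close: fully open they stand 13 mm farther back than shut.
Start: joints at [-1.249, 0.048, 0.099, 1.622, 0, 1.443], TCP at [228.247, -472.78, 404.712] pointing down, gripper open.
Joint ranges: [-2.91, 2.91], [-0.99, 1.94], [-1.21, 1.42], [-2.12, 2.29], [-1.49, 1.47], [-3.14, 3.14]. Speed limits (rad/s): [2.79, 2.79, 3.14, 3.14, 3.14, 3.14].

## Interface

Orientations are given as [roll, pitch, yaw] about the fixed x, y, z axes, in that order (R = Rz(yaw) Ry(pitch) Rx(roll)).
In Python, from station import status, read_camera, env gives the robot as it stands.
- The arm moves only by the shell command python3 -m creep 'ROWS' [OPENING] [FORCE]. ROWS is a JSON object with one list for each field, all of the same length, 1 to 5, a row being the entries at one place: sx, sy, sz (the shift in mm), twist (a turn about the tool's z in rad); each row is the pose to reach, as a shift and turn from the pose commanded when the command began, along the tool's axes at that moment; what a row does not reach only later rows make up. A row lasts 1/12 s, in which the tool goes at most 41.7 mm and 0.125 rad, less where a joint would pass 70% of its speed; a pose out of reach is approached as far as the arm can. OPENING is the opening from 0.0 (shut) to 1.0 (fully open), set as the command begins (- or left out keeps the last). The fingers move at their own pace and stop on an object; FORCE is the grip in N (left out, the last holds). Time passes only in rows, so rows that do not move let the fingers close. It prints the time, the measured TCP pose, the force, the opening and the grip force at its end. Input that does not fit is refused with a message, and nothing moves.
- status.state(): the state, without advancing time (a new reading comes with each control period).
- read_camera(name): name is "side" or "top" or "wrist"; returns a dict with "color" (480x640x3 uint8, red, green, blue), "intrinsics" (3x3 intrinsics, pixels), "xyz" and "attitude" of the camera in the world; the wrist camera has in their place "mount" (4x4, takes a point from camera to tool coordinates, whose origin is the TCP and whose axes are the flange's). Camera axes: x right, y down, z forward; pixel columns grow to the right and rows downward; lengths in mm; the calibration is good to about 2 mm. A picture is of the moment at which its call begins: read the wrist's pose just before it. There is no depth.
- env.finish_job(): hands the job in; it is judged then, once.
The state is a dict: "time": time; "joints": joint angles; "joint_vel": joint speeds; "joint_efforts": joint torques, N m; "ee_pos": TCP position; "eef_rot": TCP orientation; "ft_force": force on the tool from outside, world axes, zero at the start; "ft_torque": the same for the moment, N m; "gripper_width": opening from 0.0 (shut) to 1.0 (fully open); "grasp_force": force on a finger pad.
Only numpy, scipy, OpenCV 4.12 (cv2) and the standard library are available. Lean on these libraries where they do the work, as an engineer would, in place of code of your own. Each camera call takes 0.05 s, during which the arm holds its last target. There are 200 camera calls.

## Task

The forme tray at the back of the bench has one gap left. Pick the wooden spacing block that fits it in length and width, lay it flat in the gap, and press it down firmly until its top is flush with the tray; the plate under it is stiff, so it will stand proud until pushed. Leave the other wooden blocks where they are.

Things in the scene. Friction and masses are not known exactly. Their poses are not given: they have to be found in the camera images.
- block_wide: The block to fit: plain weathered grey wooden spacing block, 38 mm wide (x), 90 mm long (y), 18 mm thick, about 40 g. Origin at the centre of its underside; z up, y along its length, x across. Loose on the bench top (z = 0). It lies in one of four places in the front strip of the bench, its y within 20 degrees of the bench's front edge. It is gripped across its 38 mm.
- block_long: Bystander, too long for the gap: wooden block 25 x 120 x 18 mm. Origin at the centre of its underside; z up, y along its length, x across. Loose on the bench top (z = 0). It lies in one of four places in the front strip of the bench, its y within 20 degrees of the bench's front edge. To be left where it lies.
- block_square: Bystander, too wide for the gap: square wooden block 50 x 50 x 18 mm. Origin at the centre of its underside; z up, y along its side, x across. Loose on the bench top (z = 0). It lies in one of four places in the front strip of the bench, its y within 20 degrees of the bench's front edge. To be left where it lies.
- block_slim: Bystander, far too small for the gap: wooden block 12 x 60 x 18 mm. Origin at the centre of its underside; z up, y along its length, x across. Loose on the bench top (z = 0). It lies in one of four places in the front strip of the bench, its y within 20 degrees of the bench's front edge. To be left where it lies.
- forme_tray: Forme tray, fixed in the railed compartment at the back left (rails 24 mm high nearest the robot, 50 mm behind and at the far left): square dark steel frame 150 x 150 mm, 32 mm high, round a bare aluminium bed of that height with one gap in its middle; four screw heads 1.5 mm proud near the corners. Origin at the centre of its underside, z up; the gap's length runs along y.
- gap (a point): Centre of the gap at the level of the tray's top (z = 32 mm), axes as the tray's. Gap 46 (x) x 98 mm (y): 4 mm play round the block; mouth bevelled 5 mm outward. Mid long side, thumb cut-outs 46 mm wide reach x = +-59 mm and 24 mm down: fingers holding the block by its long sides can go down and open in them. With the block home its underside is 18 mm below this point.
- lifter (a joint): The gap's floor: flat steel lifter plate 42 x 94 mm, sliding straight down; in m, 0 = up (found at 0 to 0.0015), 0.008 = fully down. When up, it lies 10 mm below the tray's top, and a block on it stands 8 mm proud. Stiff (about 6 N of friction, no spring): it carries the block, yields to a push of 8 N or more, and stays where pushed.

How it is judged:
By the outcome, as a careful person would: the job done as asked, in the order asked, and still so for the second after the job is handed in, with the robot touching nothing.
It also fails if it takes over 38 s, if anything falls off the work surface, if the arm or the gripper's body presses on something with over 40 N, if the wrist force passes 120 N, or if a joint passes its speed limit or range.

## Working session

There is one attempt and no reset: what is moved stays moved. The work goes in short steps, Python scripts to look and compute and a shell command to move; the robot and the scene stay as the last step left them, time stands still between calls to the robot, and variables do not carry over. Pictures are saved under pics/ and viewed, at most 10 in all, crops included, and the job is handed in when it is done.

```bash
mkdir -p pics; ls
python3 - <<'E'
from station import status, read_camera, env
import cv2,pickle
print(status.state())
for n in("top","side"):
    c=read_camera(n); pickle.dump(c,open(f'{n}.pkl','wb')); cv2.imwrite(f'pics/{n}1.png',c["color"][:,:,::-1])
    print(n,c["intrinsics"],c["xyz"],c["attitude"])
E
```

```text
pics
{'time': 0.0, 'joints': array([-1.24880614e+00,  4.87507344e-02,  9.75674293e-02,  1.62202613e+00,
        3.33781500e-07,  1.44302150e+00]), 'joint_vel': array([-2.11558300e-05,  4.33620878e-04, -1.06675141e-03, -3.37797589e-04,
       -3.80063053e-04, -1.29127536e-03]), 'joint_efforts': array([ 3.25780402e-04, -3.38784635e+01,  3.20012784e+01,  2.02724535e-02,
       -1.19907286e-04, -8.05834866e-07]), 'ee_pos': array([ 228.17709722, -472.58034406,  403.50145407]), 'eef_rot': array([-3.13919925e+00, -3.07827558e-04,  4.49764646e-01]), 'ft_force': array([ 0.63564196, -0.44626271, -0.44594223]), 'ft_torque': array([ 0.02742676,  0.01710209, -0.01144717]), 'grasp_force': 0.0, 'gripper_width': 0.9999537012366823}
top [[448.83701659   0.         319.97751034]
 [  0.         448.83701659 234.5343382 ]
 [  0.           0.           1.        ]] [453.3831481   25.25598112 923.22016227] [-3.02613217  0.01373019 -1.57127576]
side [[568.67690717   0.         318.18289777]
 [  0.         568.67690717 235.77253171]
 [  0.           0.           1.        ]] [610.01753376 913.48946528 607.02766635] [-2.11553231 -0.01667643  3.095939  ]
```

View pics/top1.png

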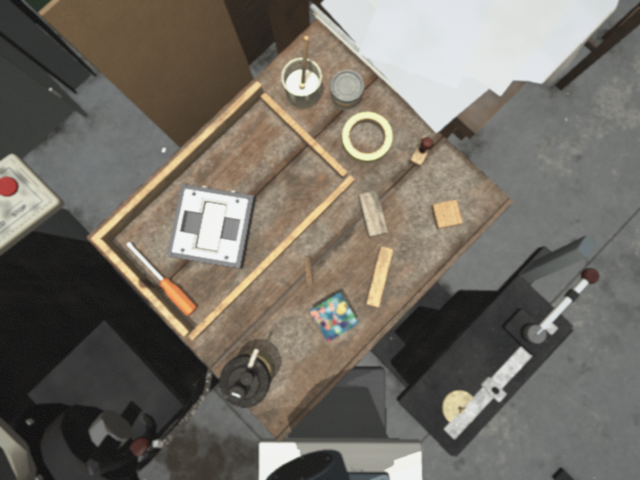

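View pics/side1.png

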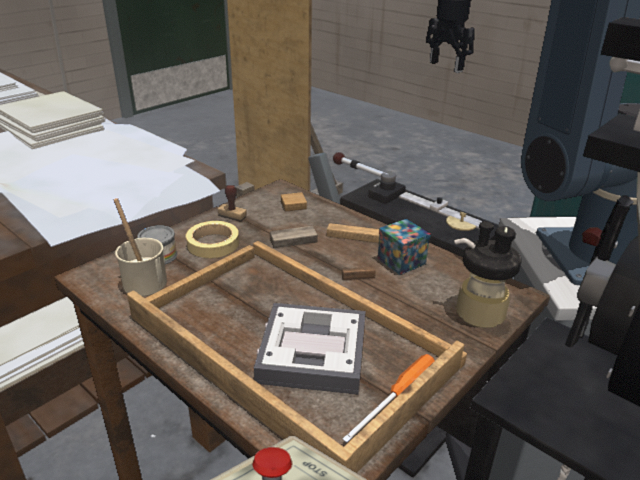

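The top view shows the grey block around (373,214), the tray around (212,226) and a tall cube around (333,315). In the side view the grey block is near (294,237) and the gap near (313,343). Next I'll enlarge these areas.

Run:
```python
import cv2,pickle,numpy as np
def crop(n,x,y,w,h,s):
    c=pickle.load(open(n+'.pkl','rb'))["color"][y:y+h,x:x+w,::-1]
    return cv2.resize(c,None,fx=s,fy=s,interpolation=cv2.INTER_CUBIC)
a=np.hstack([crop('top',350,185,50,50,6),crop('top',160,180,100,100,5)[:,:500]]) if 0 else None
m=np.zeros((600,800,3),np.uint8)
m[:300,:300]=crop('top',348,189,50,50,6)      # s6
m[:300,300:800]=crop('top',162,181,100,60,5)  # s5
m[300:,:300]=crop('side',264,212,60,60,5)   # s5
m[300:,300:]=crop('side',260,300,100,60,5)
cv2.imwrite('pics/mos.png',m)
```

```text
(no output)
```

View pics/mos.png

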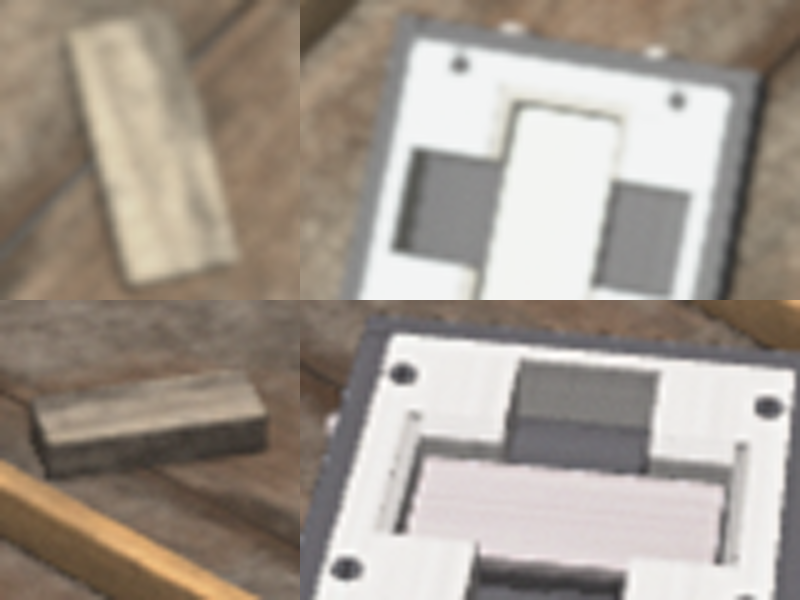

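Enlarged, the grey block's top corners in the top view are (359.3,195.3), (377,191.6), (387.5,232.7) and (369.7,236.5). In the side view they are (271,232.4), (313,226), (317.6,234.4) and (273.4,240.6). The tray screws read (194,193.8) and (237.4,201) in the top view, and (280.4,314.8), (353.6,321.6), (269.4,353.6) and (349,360) in the side view.

```bash
cat > h.py <<'E'
import numpy as np,pickle
from scipy.spatial.transform import Rotation as Ro
def cam(n):
    c=pickle.load(open(n+'.pkl','rb'))
    if 'xyz' in c: return c['intrinsics'],np.array(c['xyz']),Ro.from_euler('xyz',c['attitude']).as_matrix()
    p,r=c['pose']; R=Ro.from_euler('xyz',r).as_matrix(); m=np.array(c['mount'])
    return c['intrinsics'],p+R@m[:3,3],R@m[:3,:3]
def ray(n,uv):
    K,o,R=cam(n); d=R@np.linalg.solve(K,[*uv,1]); return o,d/np.linalg.norm(d)
def plane(n,uv,z):
    o,d=ray(n,uv); return o+d*(z-o[2])/d[2]
def tri(*obs):
    A=np.zeros((3,3));b=np.zeros(3);L=[]
    for n,uv in obs:
        o,d=ray(n,uv);P=np.eye(3)-np.outer(d,d);A+=P;b+=P@o;L.append((o,P))
    x=np.linalg.solve(A,b); return x.round(1),max(np.linalg.norm(P@(x-o)) for o,P in L).round(1)
def proj(n,X):
    K,o,R=cam(n); q=K@(R.T@(np.asarray(X)-o)); return q[:2]/q[2]
E
python3 - <<'E'
from h import *
np.set_printoptions(suppress=True,precision=1)
T=[(359.3,195.3),(377,191.6),(387.5,232.7),(369.7,236.5)]
S=[(271,232.4),(313,226),(317.6,234.4),(273.4,240.6)]
print("blk top"); P=[plane('top',t,18) for t in T]; print(*P, np.mean(P,0))
print("blk side"); Q=[plane('side',t,18) for t in S]; print(*Q,np.mean(Q,0))
print(tri(('top',np.mean(T,0)),('side',np.mean(S,0))))
for t in [(194,193.8),(237.4,201)]: print('scr top',plane('top',t,33.5))
for t in [(280.4,314.8),(353.6,321.6),(269.4,353.6),(349,360)]: print('scr side',plane('side',t,33.5))
print(plane('top',(333,315),40))
E
```

```text
blk top
[639.1 -43.   18. ] [646.7 -79.3  18. ] [561.8 -99.3  18. ] [554.2 -63.1  18. ] [600.5 -71.2  18. ]
blk side
[650.3 -72.2  18. ] [564.7 -96.3  18. ] [556.8 -62.7  18. ] [644.8 -40.7  18. ] [604.1 -68.   18. ]
(array([602.6, -71.8,  15.1]), np.float64(1.9))
scr top [640.2 292.5  33.5]
scr top [625.1 204.1  33.5]
scr side [628.  207.9  33.5]
scr side [513.8 227.4  33.5]
scr side [642.9 295.7  33.5]
scr side [528.8 312.1  33.5]
[398.6  12.1  40. ]
```

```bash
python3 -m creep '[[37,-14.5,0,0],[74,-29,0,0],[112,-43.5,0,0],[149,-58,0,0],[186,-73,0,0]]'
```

```text
refused: ROWS must be an object with one list for each field. Nothing was moved.
```

Nothing moved. I misread the format; it is an object with one list for each field. Resending.

```bash
python3 -m creep '{"sx":[37,74,112,149,186],"sy":[-14.5,-29,-43.5,-58,-73],"sz":[0,0,0,0,0],"twist":[0,0,0,0,0]}'; python3 -m creep '{"sx":[37,74,112,149,186],"sy":[-14.5,-29,-43.5,-58,-73],"sz":[0,0,0,0,0],"twist":[0,0,0,0,0]}'
```

```text
time: 0.52
ee_pos: [364.8, -324.7, 404.1]
eef_rot: [-3.141, 0.0, 0.449]
ft_force: [-0.1, -0.6, 0.4]
gripper_width: 1.002
grasp_force: 0.0
time: 0.93
ee_pos: [500.7, -177.7, 404.2]
eef_rot: [-3.141, 0.001, 0.45]
ft_force: [0.3, -0.9, 0.5]
gripper_width: 0.999
grasp_force: 0.0
```

```bash
python3 -m creep '{"sx":[34,68,102,137,137],"sy":[-13,-27,-40,-54,-54],"sz":[5,15,25,35,40],"twist":[0.05,0.11,0.17,0.218,0.218]}'; python3 -m creep '{"sx":[0,0,0],"sy":[0,0,0],"sz":[0,0,0],"twist":[0,0,0]}'
cat > shot.py <<'E'
import sys,cv2,pickle
from station import status, read_camera
n=sys.argv[1]; s=status.state(); c=read_camera('wrist'); c['pose']=(s['ee_pos'],s['eef_rot'])
pickle.dump(c,open(n+'.pkl','wb')); cv2.imwrite(f'pics/{n}.png',c['color'][:,:,::-1])
print(s['time'],s['ee_pos'],s['eef_rot'])
E
python3 shot.py w1; python3 -c "
import pickle;print(pickle.load(open('w1.pkl','rb'))['mount'])"
```

```text
time: 1.35
ee_pos: [602.4, -66.5, 360.9]
eef_rot: [-3.137, 0.001, 0.237]
ft_force: [-0.5, 0.2, -0.5]
gripper_width: 1.0
grasp_force: 0.0
time: 1.6
ee_pos: [599.1, -72.3, 365.1]
eef_rot: [3.141, 0.0, 0.231]
ft_force: [-0.1, -0.4, -1.3]
gripper_width: 0.998
grasp_force: 0.0
1.6 [599.13913055 -72.25120546 365.11569884] [3.14118443e+00 2.27029818e-04 2.30809395e-01]
[[-1.83025852e-03 -9.50925516e-01 -3.09414468e-01  7.88168373e+01]
 [ 9.99998314e-01 -1.69440041e-03 -7.07810615e-04  3.03109396e-01]
 [ 1.48803172e-04 -3.09415242e-01  9.50927014e-01  3.09364093e+01]
 [ 0.00000000e+00  0.00000000e+00  0.00000000e+00  1.00000000e+00]]
```

View pics/w1.png

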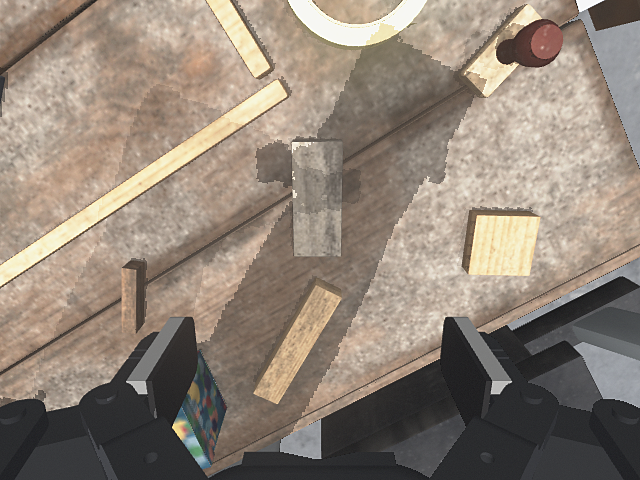

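The wrist picture shows the grey block lying straight, with top-face corners at (292,142), (341,142), (341,256) and (293,256). Both flanks are free where the fingers go down.

Run:
```python
from h import *
np.set_printoptions(suppress=True,precision=1)
W=[(292,142),(341,142),(341,256),(293,256)]
P=[plane('w1',t,18) for t in W];print(*P,np.mean(P,0))
T=np.mean([(359.3,195.3),(377,191.6),(387.5,232.7),(369.7,236.5)],0)
S=np.mean([(271,232.4),(313,226),(317.6,234.4),(273.4,240.6)],0)
w=proj('w1',np.mean(P,0))
print(tri(('w1',w),('top',T)),tri(('w1',w),('side',S)),tri(('w1',w),('top',T),('side',S)))
for a,b in((P[1],P[2]),(P[0],P[3]),(P[0],P[1])): d=a-b;print(np.linalg.norm(d),np.arctan2(d[1],d[0]))
```

```text
[642.6 -42.5  18. ] [650.7 -77.3  18. ] [564.7 -98.8  18. ] [556.1 -61.7  18. ] [603.5 -70.1  18. ]
(array([601.6, -71.3,  10.1]), np.float64(0.8)) (array([603.9, -70. ,  16.7]), np.float64(0.6)) (array([602.7, -71. ,  15.5]), np.float64(2.1))
88.67784246907253 0.2453296602616548
88.6679500603089 0.21857959352848413
35.72489076744679 1.799751120085378
```

```bash
python3 -m creep '{"sx":[4,4,4,4,4],"sy":[-1,-1,-1,-1,-1],"sz":[40,80,120,150,170],"twist":[0,0,0,0,0]}'; python3 -m creep '{"sx":[0,0,0,0],"sy":[0,0,0,0],"sz":[10,17,17,17],"twist":[0,0,0,0]}'
```

```text
time: 2.07
ee_pos: [601.2, -70.6, 191.5]
eef_rot: [-3.14, 0.004, 0.23]
ft_force: [-0.8, 0.7, 0.4]
gripper_width: 0.998
grasp_force: 0.0
time: 2.4
ee_pos: [604.0, -70.1, 179.6]
eef_rot: [3.14, -0.003, 0.231]
ft_force: [-0.0, -0.1, -0.1]
gripper_width: 0.997
grasp_force: 0.0
```

```bash
python3 shot.py w2; python3 -m creep '{"sx":[0,0,0,0,0],"sy":[0,0,0,0,0],"sz":[0,0,0,0,0],"twist":[0,0,0,0,0]}' 0.0 40;  python3 -m creep '{"sx":[0,0,0,0,0],"sy":[0,0,0,0,0],"sz":[0,0,0,0,0],"twist":[0,0,0,0,0]}'
```

```text
2.4 [604.01504109 -70.13662473 179.62802422] [ 3.14029506e+00 -2.67178118e-03  2.31062218e-01]
time: 2.87
ee_pos: [603.8, -69.5, 178.7]
eef_rot: [3.141, -0.002, 0.232]
ft_force: [0.2, -0.1, 2.4]
gripper_width: 0.429
grasp_force: 41.9
time: 3.28
ee_pos: [603.8, -69.5, 178.7]
eef_rot: [3.141, -0.002, 0.232]
ft_force: [-0.9, 0.4, 5.9]
gripper_width: 0.433
grasp_force: 42.2
```

View pics/w2.png

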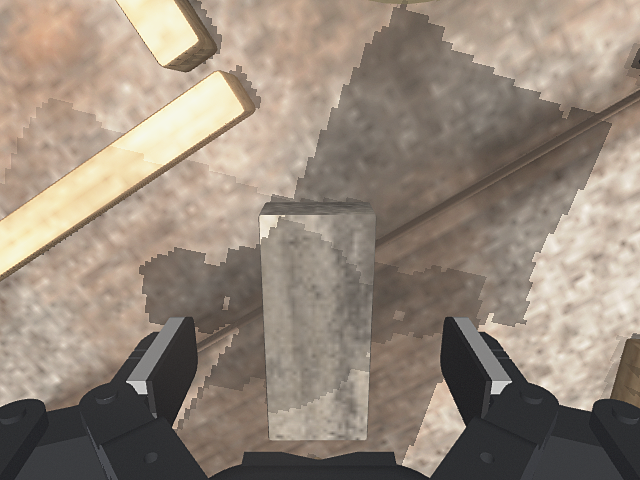

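The wrist picture shows the block centred between the fingers, with top corners at (261,214), (375,214), (367,440) and (269,440). The grip then closed on it at opening 0.43. Next I'll lift and carry.

```bash
python3 -m creep '{"sx":[0,0,0,0,0],"sy":[0,0,0,0,0],"sz":[-20,-60,-100,-135,-160],"twist":[0,0,0,0,0]}' - 60; python3 -m creep '{"sx":[-3,-6,-9,-12,-14],"sy":[-38,-76,-114,-152,-190],"sz":[0,0,0,0,0],"twist":[0,0,0,0,0]}'; python3 -m creep '{"sx":[-3,-5,-8,-10,-12],"sy":[-38,-76,-114,-140,-165],"sz":[0,0,0,0,0],"twist":[0.08,0.16,0.24,0.32,0.4]}';python3 -m creep '{"sx":[0,0,0,0],"sy":[0,0,0,0],"sz":[0,0,0,0],"twist":[0,0,0,0]}'; python3 shot.py w3
python3 - <<'E'
from h import *
W=[(261,214),(375,214),(367,440),(269,440)]
P=[plane('w2',t,18) for t in W];print(np.round(P,1),np.mean(P,0))
E
```

```text
time: 3.7
ee_pos: [603.4, -69.5, 340.6]
eef_rot: [3.141, -0.002, 0.232]
ft_force: [0.4, -0.3, 0.1]
gripper_width: 0.433
grasp_force: 61.0
time: 4.12
ee_pos: [544.8, 113.5, 336.4]
eef_rot: [-3.141, 0.002, 0.231]
ft_force: [0.3, 0.0, -0.4]
gripper_width: 0.425
grasp_force: 61.0
time: 4.53
ee_pos: [516.6, 80.5, 335.6]
eef_rot: [-3.069, 0.007, 0.007]
ft_force: [0.8, -1.4, -0.2]
gripper_width: 0.426
grasp_force: 61.0
time: 4.87
ee_pos: [517.2, 80.8, 336.5]
eef_rot: [-3.069, 0.006, 0.008]
ft_force: [-0.0, -0.3, -0.5]
gripper_width: 0.425
grasp_force: 61.1
4.8667 [517.23831243  80.84781446 336.53911084] [-3.0691676   0.00565431  0.00810121]
[[643.3 -42.5  18. ]
 [651.6 -77.8  18. ]
 [564.8 -98.7  18. ]
 [556.3 -62.2  18. ]] [604.00482741 -70.29932847  18.        ]
```

View pics/w3.png

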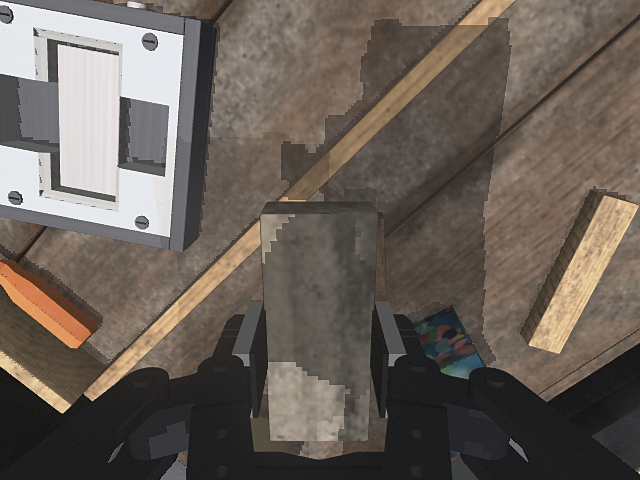

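The block is held straight and the tray sits at the upper left, but the arm stopped short and tilted slightly. I'll check the joints.

Run:
```python
from station import status
s=status.state();print(s['joints'].round(3),s['joint_vel'].round(3),s['ft_force'])
from h import *
scr={'A':(5,14),'B':(150,41),'C':(141,222),'D':(15,198)}
for k,v in scr.items(): print(k,plane('w3',v,33.5).round(1))
```

```text
[ 0.007  0.039 -0.046  1.491  0.072  3.141] [ 0.003 -0.     0.004  0.001 -0.001  0.001] [ 0.27423262 -0.76208723 -0.46420935]
A [642.1 293.3  33.5]
B [627.  204.9  33.5]
C [513.1 225.3  33.5]
D [528.  313.3  33.5]
```

Joint 6 is at its limit, so I'll reach the tray with the equivalent half turn (yaw 2.97). Meanwhile the four screws give the tray centre at about (577.6,259.2) and its length direction at -0.172 rad.

```bash
python3 -m creep '{"sx":[0,0,0,0,0],"sy":[0,0,0,0,0],"sz":[0,0,0,0,0],"twist":[-0.12,-0.24,-0.36,-0.48,-0.6]}'
python3 - <<'E'
from h import *
print(tri(('w3',(150,41)),('side',(280.4,314.8)),('top',(237.4,201))),tri(('w3',(141,222)),('side',(353.6,321.6))),tri(('w3',(15,198)),('side',(349,360))),tri(('w3',(5,14)),('side',(269.4,353.6)),('top',(194,193.8))))
E
```

```text
time: 5.33
ee_pos: [517.3, 81.1, 337.0]
eef_rot: [-3.079, -0.037, 0.613]
ft_force: [-0.2, 0.4, -0.3]
gripper_width: 0.424
grasp_force: 61.1
(array([627. , 205.2,  31.2]), np.float64(1.5)) (array([513.1, 225.9,  32.3]), np.float64(0.4)) (array([528.5, 312.7,  34.2]), np.float64(0.3)) (array([642. , 293.8,  31.7]), np.float64(1.6))
```

The heights agree (about 32). A residual tilt of 4° is locked into the commanded orientation. It is small enough to allow for, so I'll carry on turning.

```bash
for i in 1; do python3 -m creep '{"sx":[0,0,0,0,0],"sy":[0,0,0,0,0],"sz":[0,0,0,0,0],"twist":[-0.124,-0.248,-0.372,-0.496,-0.62]}' >/dev/null; python3 -m creep '{"sx":[0,0,0,0,0],"sy":[0,0,0,0,0],"sz":[0,0,0,0,0],"twist":[-0.124,-0.248,-0.372,-0.496,-0.62]}'>/dev/null;python3 -m creep '{"sx":[0,0,0,0,0],"sy":[0,0,0,0,0],"sz":[0,0,0,0,0],"twist":[-0.124,-0.248,-0.372,-0.496,-0.62]}'; done
python3 -m creep '{"sx":[0,0,0,0,0],"sy":[0,0,0,0,0],"sz":[0,0,0,0,0],"twist":[-0.1,-0.2,-0.3,-0.4,-0.5]}'
cat > go.py <<'E'
import sys
from h import *
from station import status
# usage: go.py x y z toolz : shift putting tool point (0,0,toolz) at x y z
s=status.state(); R=Ro.from_euler('xyz',s['eef_rot']).as_matrix(); a=list(map(float,sys.argv[1:5]))
p=s['ee_pos']+R@[0,0,a[3]]
print('t',s['time'],'point now',p.round(1),'shift tool',(R.T@(np.array(a[:3])-p)).round(1),'tool x angle',np.arctan2(R[1,0],R[0,0]).round(3),'tool z',R[:,2].round(3),'down in tool',(R.T@[0,0,-1]).round(3),'tool x slope',R[2,0].round(3),'F',s['ft_force'].round(1),'j',s['joints'].round(2))
E
python3 -m creep '{"sx":[0,0],"sy":[0,0],"sz":[0,0],"twist":[0,0]}'>/dev/null; python3 go.py 577.6 259.2 90 178.7
```

```text
time: 6.58
ee_pos: [517.3, 81.1, 336.9]
eef_rot: [3.088, -0.049, 2.476]
ft_force: [0.4, 0.1, 0.0]
gripper_width: 0.428
grasp_force: 61.0
time: 7.0
ee_pos: [517.3, 81.1, 337.0]
eef_rot: [3.071, -0.018, 2.974]
ft_force: [0.5, 0.0, 1.0]
gripper_width: 0.425
grasp_force: 61.0
t 7.1667 point now [516.3  93.8 158.8] shift tool [-32.7 168.4  80.2] tool x angle 2.966 tool z [-0.006  0.072 -0.997] down in tool [-0.018 -0.07   0.997] tool x slope 0.018 F [-0.4  0.4  0.2] j [ 0.01  0.04 -0.05  1.49  0.07  0.18]
```

```bash
python3 -m creep '{"sx":[-7,-14,-20,-26,-32],"sy":[34,68,102,136,160],"sz":[4,12,24,38,50],"twist":[0,0,0,-0.004,-0.004]}'; python3 -m creep '{"sx":[-1,-1,-1,-1],"sy":[8,8,8,8],"sz":[25,30,30,30],"twist":[0,0,0,0]}'>/dev/null; python3 go.py 577.6 259.2 60 178.7; python3 shot.py w4
python3 - <<'E'
import cv2
from station import read_camera
import pickle
c=read_camera('side');pickle.dump(c,open('s2.pkl','wb'))
import numpy as np
a=cv2.imread('pics/w4.png'); a=cv2.resize(a,(400,300))
b=cv2.resize(c['color'][250:400,220:420,::-1],(800,600),interpolation=2)
t=read_camera('top');pickle.dump(t,open('t2.pkl','wb'))
cv2.imwrite('pics/w4m.png',np.hstack([a,cv2.resize(b,(400,300))]))
E
```

```text
time: 7.58
ee_pos: [576.6, 238.6, 297.3]
eef_rot: [3.07, -0.017, 2.971]
ft_force: [0.1, -0.1, -0.5]
gripper_width: 0.417
grasp_force: 61.0
t 7.9167 point now [576.8 257.7  89.9] shift tool [-1.1 -0.4 29.9] tool x angle 2.971 tool z [-0.007  0.071 -0.997] down in tool [-0.019 -0.069  0.997] tool x slope 0.019 F [ 0.  -0.7 -1.6] j [0.28 0.31 0.13 1.37 0.07 0.45]
7.9167 [578.07386235 244.9675095  268.12106516] [ 3.07263162 -0.01906701  2.97050039]
```

View pics/w4m.png

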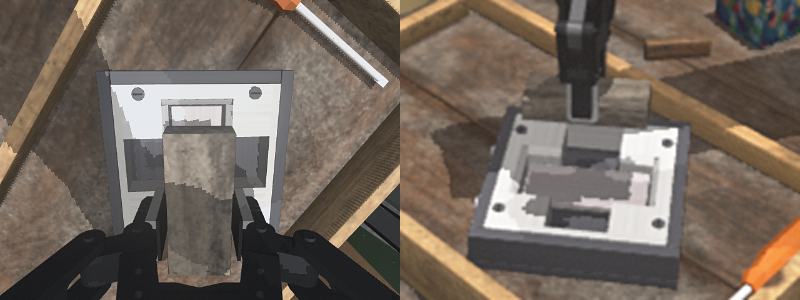

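The wrist view shows the block over the gap, aligned, with the far screws at about (220,150) and (408,149) at full scale. The side view shows it hanging above the tray. I'll check the screws from here.

```bash
python3 - <<'E'
from h import *
for v in [(220,149.6),(408,149)]: print(plane('w4',v,33.5).round(1))
E
python3 -m creep '{"sx":[-1,-1,-1,-1,-1],"sy":[0,0,0,-1,-1],"sz":[10,20,30,30,30],"twist":[0,0,0,0,0]}'; python3 go.py 577.6 259.2 30 178.7
```

```text
[511.9 225.4  33.5]
[527.7 313.6  33.5]
time: 8.48
ee_pos: [578.2, 246.0, 236.3]
eef_rot: [3.073, -0.021, 2.971]
ft_force: [1.0, -0.8, -0.7]
gripper_width: 0.427
grasp_force: 61.0
t 8.4833 point now [576.6 258.6  58.1] shift tool [-1.5 -1.2 28. ] tool x angle 2.971 tool z [-0.009  0.071 -0.997] down in tool [-0.021 -0.068  0.997] tool x slope 0.021 F [ 1.  -0.8 -0.7] j [0.28 0.33 0.09 1.32 0.07 0.45]
```

```bash
python3 -m creep '{"sx":[-1,-1,-1,-1,-1],"sy":[0,-1,-1,-1,-1],"sz":[10,20,27,27,27],"twist":[0,0,0,0,0]}'; python3 -m creep '{"sx":[0,0,0,0],"sy":[0,0,0,0],"sz":[2,4,5,5],"twist":[0,0,0,0]}'; python3 go.py 577.2 259.3 22 178.7
```

```text
time: 8.9
ee_pos: [579.2, 247.1, 210.1]
eef_rot: [3.072, -0.02, 2.972]
ft_force: [0.7, -0.9, -0.7]
gripper_width: 0.427
grasp_force: 61.0
time: 9.23
ee_pos: [579.8, 247.6, 206.5]
eef_rot: [3.071, -0.017, 2.972]
ft_force: [-0.9, -0.5, -0.5]
gripper_width: 0.422
grasp_force: 61.0
t 9.2333 point now [578.8 260.5  28.2] shift tool [ 1.3 -1.9  6.1] tool x angle 2.972 tool z [-0.005  0.072 -0.997] down in tool [-0.017 -0.07   0.997] tool x slope 0.017 F [-0.9 -0.5 -0.5] j [0.28 0.35 0.05 1.26 0.07 0.45]
```

```bash
python3 -m creep '{"sx":[1,1,1,1,1],"sy":[-1,-2,-2,-2,-2],"sz":[1,2,3,3,3],"twist":[0,0,0,0,0]}'; python3 go.py 577.2 259.3 22 178.7; python3 -m creep '{"sx":[0,0,0,0],"sy":[0,0,0,0],"sz":[1,2,2,2],"twist":[0,0,0,0]}'; python3 go.py 577.2 259.3 22 178.7
```

```text
time: 9.65
ee_pos: [578.3, 246.0, 203.2]
eef_rot: [3.071, -0.018, 2.972]
ft_force: [0.2, -0.3, -0.7]
gripper_width: 0.426
grasp_force: 61.0
t 9.65 point now [577.4 258.8  25. ] shift tool [0.2 0.2 3. ] tool x angle 2.972 tool z [-0.006  0.072 -0.997] down in tool [-0.018 -0.07   0.997] tool x slope 0.018 F [ 0.2 -0.3 -0.7] j [0.28 0.35 0.04 1.25 0.07 0.45]
time: 9.98
ee_pos: [578.4, 246.2, 201.2]
eef_rot: [3.071, -0.018, 2.972]
ft_force: [0.2, 0.0, -0.4]
gripper_width: 0.421
grasp_force: 61.0
t 9.9833 point now [577.4 259.1  23. ] shift tool [0.2 0.1 1. ] tool x angle 2.972 tool z [-0.005  0.072 -0.997] down in tool [-0.018 -0.07   0.997] tool x slope 0.018 F [ 0.2  0.  -0.4] j [0.28 0.35 0.04 1.25 0.07 0.45]
```

```bash
python3 -m creep '{"sx":[0,0,0,0],"sy":[0,0,0,0],"sz":[0.5,1,1,1],"twist":[0,0,0,0]}'|grep -E "ee_pos|ft_f"; python3 -m creep '{"sx":[0,0,0,0],"sy":[0,0,0,0],"sz":[0.5,1,1,1],"twist":[0,0,0,0]}'|grep -E "ee_pos|ft_f"
```

```text
ee_pos: [578.4, 246.2, 200.8]
ft_force: [-1.2, -0.4, 2.5]
ee_pos: [578.5, 246.4, 200.1]
ft_force: [-1.9, -0.8, 4.8]
```

```bash
python3 -m creep '{"sx":[0,0,0,0],"sy":[0,0,0,0],"sz":[0.5,1,1,1],"twist":[0,0,0,0]}'|grep -E "ee_pos|ft_f"; python3 go.py 577.2 259.3 22 178.7
```

```text
ee_pos: [578.6, 246.4, 198.9]
ft_force: [-1.8, -1.0, 4.2]
t 10.9833 point now [577.8 259.3  20.7] shift tool [ 0.6 -0.  -1.3] tool x angle 2.972 tool z [-0.004  0.072 -0.997] down in tool [-0.017 -0.07   0.997] tool x slope 0.017 F [-1.8 -1.   4.2] j [0.28 0.35 0.04 1.24 0.07 0.45]
```

```bash
python3 -m creep '{"sx":[0,0,0,0],"sy":[0,0,0,0],"sz":[0,0,0,0],"twist":[0,0,0,0]}' 0.75; python3 -m creep '{"sx":[0,1,1,2,2],"sy":[1,3,5,7,7],"sz":[-15,-40,-75,-105,-110],"twist":[0,0,0,0,0]}'; python3 -m creep '{"sx":[0,0,0],"sy":[0,0,0],"sz":[0,0,0],"twist":[0,0,0]}' 0.0 >/dev/null; python3 shot.py w5;  python3 go.py 577.4 259.3 60 173
python3 - <<'E'
import cv2,numpy as np,pickle
from station import read_camera
c=read_camera('side');pickle.dump(c,open('s3.pkl','wb'))
a=cv2.imread('pics/w5.png')[80:480,100:540]
b=cv2.resize(c['color'][300:375,255:375,::-1],(640,400),interpolation=2)
cv2.imwrite('pics/w5m.png',cv2.resize(np.hstack([a,b[:,:640]]),(800,296)))
E
```

```text
time: 11.32
ee_pos: [578.2, 246.3, 197.5]
eef_rot: [3.072, -0.019, 2.972]
ft_force: [0.7, 0.1, 0.5]
gripper_width: 0.75
grasp_force: 0.0
time: 11.73
ee_pos: [579.8, 246.2, 315.6]
eef_rot: [3.066, -0.008, 2.972]
ft_force: [1.0, 0.1, 0.9]
gripper_width: 0.75
grasp_force: 0.0
11.9833 [577.67096111 245.48662596 306.26143247] [ 3.07301573 -0.02077409  2.97158692]
t 12.0333 point now [575.9 257.7 133.3] shift tool [-2.8 -3.2 73.2] tool x angle 2.972 tool z [-0.01   0.071 -0.997] down in tool [-0.022 -0.068  0.997] tool x slope 0.022 F [-0.1 -0.2 -0.3] j [0.28 0.31 0.19 1.45 0.07 0.45]
```

View pics/w5m.png

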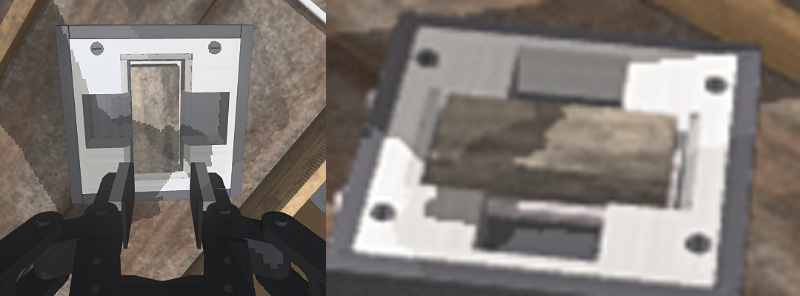

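The block sits in the gap, flat and square, and stands proud of the tray. Next I'll press it down with the shut fingertips at its centre.

```bash
python3 -m creep '{"sx":[-1,-2,-3,-3,-3],"sy":[-1,-2,-3,-4,-4],"sz":[25,50,70,82,82],"twist":[0,0,0,0,0]}'; python3 -m creep '{"sx":[0,0],"sy":[0,0],"sz":[0,0],"twist":[0,0]}'; python3 go.py 577.4 259.3 40 173
```

```text
time: 12.5
ee_pos: [577.8, 246.5, 220.8]
eef_rot: [3.076, -0.026, 2.972]
ft_force: [-0.3, 0.8, -0.7]
gripper_width: -0.001
grasp_force: 0.0
time: 12.67
ee_pos: [580.4, 247.2, 227.5]
eef_rot: [3.071, -0.016, 2.972]
ft_force: [0.5, 0.4, -0.1]
gripper_width: -0.001
grasp_force: 0.0
t 12.6667 point now [579.7 259.8  54.9] shift tool [ 2.  -1.9 14.9] tool x angle 2.972 tool z [-0.004  0.073 -0.997] down in tool [-0.016 -0.071  0.997] tool x slope 0.016 F [ 0.5  0.4 -0.1] j [0.28 0.34 0.08 1.29 0.07 0.45]
```

```bash
python3 -m creep '{"sx":[1,2,2,2,2],"sy":[-1,-1,-1,-1,-1],"sz":[6,12,13,14,15],"twist":[0,0,0,0,0]}'|grep -E "ee_pos|ft_f"; python3 -m creep '{"sx":[0,0,0,0,0],"sy":[0,0,0,0,0],"sz":[1,2,3,3,3],"twist":[0,0,0,0,0]}'|grep -E "ee_pos|ft_f"; python3 go.py 577.4 259.3 32 173
```

```text
ee_pos: [577.8, 247.6, 211.5]
ft_force: [-0.7, -0.0, 0.2]
ee_pos: [577.9, 247.7, 209.5]
ft_force: [-1.9, -1.8, 5.5]
t 13.5 point now [577.1 260.2  36.9] shift tool [-0.5 -1.2  4.8] tool x angle 2.972 tool z [-0.005  0.072 -0.997] down in tool [-0.017 -0.07   0.997] tool x slope 0.017 F [-1.9 -1.8  5.5] j [0.28 0.34 0.05 1.26 0.07 0.45]
```

```bash
python3 -m creep '{"sx":[0,0,0,0,0],"sy":[0,0,0,0,0],"sz":[1,2,3,3,3],"twist":[0,0,0,0,0]}'|grep -E "ee_pos|ft_f"; python3 -m creep '{"sx":[0,0,0,0,0],"sy":[0,0,0,0,0],"sz":[1,1.5,2,2,2],"twist":[0,0,0,0,0]}'|grep -E "ee_pos|ft_f"; python3 go.py 577.4 259.3 32 173
```

```text
ee_pos: [577.9, 247.8, 206.0]
ft_force: [-1.5, -1.4, 4.8]
ee_pos: [577.9, 247.9, 205.3]
ft_force: [-3.6, -3.5, 10.0]
t 14.3333 point now [577.2 260.3  32.7] shift tool [-0.4 -1.   0.6] tool x angle 2.971 tool z [-0.004  0.072 -0.997] down in tool [-0.016 -0.07   0.997] tool x slope 0.016 F [-3.6 -3.5 10. ] j [0.28 0.35 0.05 1.25 0.07 0.45]
```

```bash
python3 -m creep '{"sx":[0,0,0],"sy":[0,0,0],"sz":[1,1,1],"twist":[0,0,0]}'|grep -E "ee_pos|ft_f"; python3 -m creep '{"sx":[0,0,0],"sy":[0,0,0],"sz":[1,1,1],"twist":[0,0,0]}'|grep -E "ee_pos|ft_f"; python3 -m creep '{"sx":[0,0,0],"sy":[0,0,0],"sz":[1,1,1],"twist":[0,0,0]}'|grep -E "ee_pos|ft_f"
```

```text
ee_pos: [577.9, 247.9, 205.2]
ft_force: [-4.7, -4.5, 12.2]
ee_pos: [577.9, 248.0, 205.1]
ft_force: [-7.2, -4.8, 15.0]
ee_pos: [577.9, 248.0, 205.1]
ft_force: [-8.4, -4.7, 19.0]
```

It has hit the hard stop at tip height of about 32 mm (19 N, no further travel). I'll retreat and look.

```bash
python3 -m creep '{"sx":[0,1,1,2,2],"sy":[1,3,5,7,7],"sz":[-15,-40,-75,-100,-100],"twist":[0,0,0,0,0]}'; python3 -m creep '{"sx":[0,0],"sy":[0,0],"sz":[0,0],"twist":[0,0]}'>/dev/null; python3 shot.py w6
python3 - <<'E'
import cv2,numpy as np,pickle
from station import read_camera
c=read_camera('side');pickle.dump(c,open('s4.pkl','wb'))
a=cv2.resize(cv2.imread('pics/w6.png')[100:380,150:450],(430,400),interpolation=2)
b=cv2.resize(c['color'][300:375,260:370,::-1],(370,252),interpolation=2)
m=np.zeros((600,800,3),np.uint8); m[:400,:430]=a; m[:252,430:]=b
m[400:,:]=0; s=cv2.resize(c['color'][200:300,200:450,::-1],(370,148)); m[252:400,430:]=s
cv2.imwrite('pics/w6m.png',m[:400])
E
```

```text
time: 15.5
ee_pos: [579.5, 249.2, 307.7]
eef_rot: [3.065, -0.007, 2.972]
ft_force: [1.3, 0.5, 1.1]
gripper_width: -0.002
grasp_force: 0.0
15.6667 [577.4085912  248.44000703 299.5823069 ] [ 3.07164553 -0.01858923  2.97173803]
```

View pics/w6m.png

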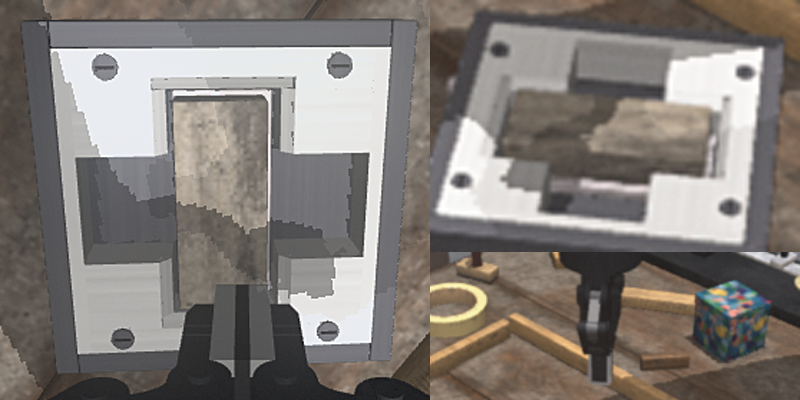

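The block sits inside the gap, level with the rim as far as I can see, and the other blocks look undisturbed. I'll check the height of its top against the screws.

Run:
```python
from h import *
f=lambda u,v:(150+u/1.4333,100+v/1.4286); g=lambda u,v:(260+(u-430)/3.364,300+v/3.36)
for n,a,b in [('C',(105,66),(745,72)),('D',(340,65),(730,207)),('blk lowx lowy',(173,97),(715,105)),('blk lowx highy',(267,97),(707,182))]:
    print(n,tri(('w6',f(*a)),('s4',g(*b))))
    print('  before' if 'blk' not in n else '', plane('w6',f(*a),32).round(1))
# expected side/wrist pixel of block corners if flush (32) vs 36
L=np.array([np.cos(-.172),np.sin(-.172)]);N=np.array([-L[1],L[0]])
P=[plane('w6',f(*a),32)[:2] for a in((173,97),(267,97))];print('width',np.linalg.norm(P[0]-P[1]))
# compare change of side view before/after press
import cv2,pickle
a,b=[pickle.load(open(k+'.pkl','rb'))['color'][300:375,260:370,::-1] for k in('s3','s4')]
cv2.imwrite('pics/cmp.png',np.hstack([cv2.resize(x,(400,273),interpolation=2) for x in(a,b)]))
```

```text
C (array([512.7, 225.5,  32. ]), np.float64(0.7))
  before [512.  225.6  32. ]
D (array([528.2, 314.3,  32.4]), np.float64(0.5))
  before [527.7 314.5  32. ]
blk lowx lowy (array([528.8, 248.3,  32. ]), np.float64(0.6))
 [528.2 248.4  32. ]
blk lowx highy (array([536.1, 285.5,  20.3]), np.float64(0.5))
 [534.8 284.4  32. ]
width 36.60335467426515
```

View pics/cmp.png

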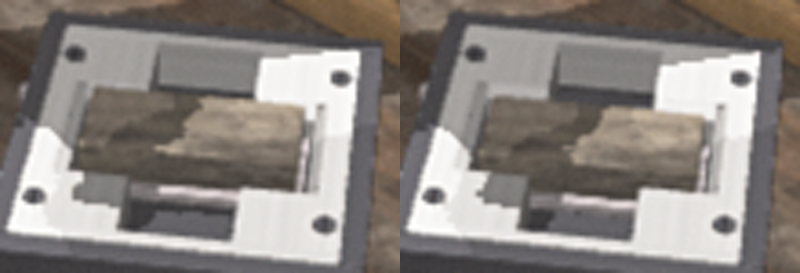

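Run:
```python
from h import *
f=lambda u,v:(150+u/1.4333,100+v/1.4286)
for z in(32,34,36,40):
  for a in((173,97),(267,97)):
    q=proj('s4',plane('w6',f(*a),z)); print(z,'in cmp right panel',(400+(q[0]-260)*3.636,(q[1]-300)*3.64))
```

```text
32 in cmp right panel (np.float64(710.9445790230723), np.float64(114.26749471870814))
32 in cmp right panel (np.float64(702.3282839339092), np.float64(173.35418717394248))
34 in cmp right panel (np.float64(711.7572795274198), np.float64(110.79870324986588))
34 in cmp right panel (np.float64(703.2342982898381), np.float64(169.32283626506918))
36 in cmp right panel (np.float64(712.5721041398069), np.float64(107.32084560251408))
36 in cmp right panel (np.float64(704.142202507858), np.float64(165.28307633131735))
40 in cmp right panel (np.float64(714.2081590859348), np.float64(100.33778922525586))
40 in cmp right panel (np.float64(705.963704232077), np.float64(157.1782239265065))
```

```bash
python3 -c "
from station import env
print(env.finish_job())"
```

```text
the job is handed in; nothing more can be done
None
```

The grey 38 x 90 mm block lies flat in the tray's gap, pressed down to a hard stop at about 32 mm (level with the tray top) with 19 N; the other blocks were not handled, and the job was handed in at about 16 s.

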